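Lock a side frame into its rack and scan its label

ROBOT

A 7-joint arm with a two-finger parallel gripper is mounted at the origin on the work surface. World frame = base frame: x ahead of the robot, y to its left, z up, the work surface at z = 0. Lengths are in mm, angles in rad, forces in N, time in s.
With the tool pointing down it reaches from about 400 to 850 mm from the base axis. Payload 4.4 kg.
Tool frame: the origin (TCP) lies between the finger pads; the fingertips stand 11 mm ahead of it and the grasp point (between the pads) lies 8 mm behind it; x points along the fingers, y is the direction in which the jaws open and shut, and the axes are right-handed (so a half turn about x gives the same grasp; the last joint's range is limited). The gripper opens to 94 mm and grips with 3 to 60 N. Pads are 16 mm wide; open, the fingers measure 119 mm over their backs; the gripper's body (75 mm by 177 mm) begins 78 mm behind the grasp point.
Start: joints at [1.051, 0.628, 0.038, 1.517, -0.027, 0.996, -0.02], TCP at [284.978, -584.213, 216.478] pointing down, gripper open.
Joint ranges: [-3.06, 3.06], [-0.37, 2.12], [-1.25, 1.32], [0.18, 2.47], [-1.1, 4.24], [0.23, 1.98], [-2.94, 2.94]. Speed limits (rad/s): [2.57, 2.57, 3.14, 3.14, 3.14, 3.14, 3.14].

INTERFACE

Orientations are given as a rotation vector (axis times angle).
In Python, from bench import robot, viewer gives the robot as it stands.
- The arm moves only by the tool step_arm, never from a script. Its argument "commands" is a list of rows, each a list of 7 numbers: the turn, a rotation vector about the world's x, y, z in rad, then the shift along the world's x, y, z in cm, then the closure, from 0 (fully open) to 1 (shut). In form: [[wx, wy, wz, dx, dy, dz, jaw], ...]. A call has exactly 10 rows; each row is the pose to reach, as a shift and turn from the pose measured when the call began; what a row does not reach only later rows make up. A row lasts 1/8 s, in which the tool goes at most 62.5 mm and 10.7 degrees, less where a joint would pass 70% of its speed; a pose out of reach is approached as far as the arm can. A call with a gripper value outside its range is refused whole. The fingers move at their own pace and stop on an object; the grip force is fixed at half the most. Time passes only in rows, so rows that repeat a pose let the fingers close, or fill a call up. It gives the time, the measured TCP pose, the force and the opening at its end, in the units of the state.
- robot.read_state(): the state, without advancing time (a new reading comes with each control period).
- viewer.get_image(name): name is "scene" or "top" or "wrist"; returns the picture (384x512x3 uint8, red, green, blue); there is no depth.
- viewer.get_calibration(name): a dict with "fovy" (degrees; the focal length in pixels is half the picture's height over the tangent of half this angle, whatever the lens; pixels are square), "cx", "cy" (the principal point, pixels), "dist" ([k1, k2, p1, p2, k3] as OpenCV has them; the pictures are not rectified), "rvec" (rotation vector, rad) and "tvec" (3), from world to camera coordinates, as OpenCV has them; the wrist camera has in their place "mount" (4x4, takes a point from camera to tool coordinates, whose origin is the TCP and whose axes are the tool frame's). Camera axes: x right, y down, z forward; pixel columns grow to the right and rows downward; lengths in mm; the calibration is good to about 2 mm. A picture is of the moment at which its call begins: read the wrist's pose just before it. get_calibration takes no time and is no camera call.
- robot.job_done(): hands the job in, once; it reports no verdict.
The state is a dict: "clock": time; "joint_pos": joint angles; "joint_vel": joint speeds; "tau": joint torques, N m; "eef_pos": TCP position; "eef_rot": TCP orientation; "ft_force": force on the tool from outside, world axes, zero at the start; "moment": the same for the moment, N m; "finger_gap": finger opening in mm.
Only numpy, scipy, OpenCV 4.12 (cv2) and the standard library are available. Lean on these libraries where they do the work, as an engineer would, in place of code of your own. Each camera call takes 0.05 s, during which the arm holds its last target. There are 200 camera calls.

TASK

Slide the black frame along the ledge of the leaning rack until it is fully home against the red end stop, then swing the keeper bar shut in front of it until it clicks into its catch. Then pick up the yellow hand scanner and, without touching the frame or the rack with it, point it squarely at the middle of the frame's white barcode label from about 10 cm away and hold it steady for a good second and a half. Finally lay the scanner gently back on its side, wholly on its blue mat, let go, and leave everything else on the bench as it was.

Things in the scene. Friction and masses are not known exactly. Their poses are not given: they have to be found in the camera images.
- rack: Leaning sheet steel rack on a dark foot plate (160 x 262 mm), fixed to the bench. Own +x is its front; y runs along the ledge; z up; the origin is on the bench, 25 mm in front of the foot's middle. The back plate leans back 30 deg from upright, its top 137 mm high, and spans y = -104 to +30 mm, so the frame's +y end overhangs it; ledge and back plate meet in a line along y at x = 0, z = 34 mm.
- rack_stop (a point): Middle of the inner face of the red end stop, at y = -100 mm in the rack's frame, at the -y end of the ledge. Axes as the rack's. The other end of the ledge (y = +104 mm) is open. Low hinge and catch posts stand at x = 20 mm, y = +113 and -113 mm, under 90 mm high.
- frame: Black plastic side frame with three round holes and two red feet, 150 mm long (y), 110 tall, 22 thick, 0.25 to 0.49 kg. It stands on the rack's ledge leaning on its back plate and slides along y. Axes parallel to the rack's; the origin is at mid length, at x = 0, z = 0 of the rack: y = -25 mm of the rack when home against the stop. It starts 20 to 45 mm short of that, towards +y.
- frame_push (a point): Point on the frame's free (+y) end face, 75 mm from its middle, a little above mid height (96 mm above the bench), clear of the posts; the face is 22 mm thick there. Pushing here along the rack's -y with some 2 to 4 N slides the frame to the stop; pushing near its top may tip it. Axes as the rack's.
- label (a point): Middle of the white barcode label, 64 mm wide (y) and 34 mm high, on the upper half of the frame's front face, about 118 mm above the bench. The point's x axis is the label's outward normal (30 deg above level), y runs along the label and z up along it.
- keeper (a joint): Angle of the keeper bar, rad: 0 is shut against its stop, larger is more open (up to 1.7). It turns about an upright pin and stays where it is left. At about 0.07 rad it meets a spring ball in the catch; some 5 N at the tip (8 N at 140 mm from the pin) takes it past 0.04, after which it snaps to 0 and is held.
- keeper_hinge (a point): Pin of the keeper bar on its middle line, 75 mm above the bench (x = 20, y = +113 mm of the rack). The bar is level, round, 12 mm in diameter, with a 15 mm red sleeve near its end. The point's axes turn with the bar: it runs along its own -y and opens towards its own +x, so it is pushed shut on its +x side, along its -x.
- keeper_tip (a point): Point on the bar's middle line in the red sleeve, 226 mm from the pin; the bar ends 16 mm beyond it. When shut it lies over the catch post.
- scanner: Cordless pistol-shaped barcode scanner lying on its side: yellow head with dark red window, black handle; 56 mm high as it lies, about 0.3 kg. Origin: on the underside, under the middle of the handle. x is the way it looks, y points from handle to head, z up. Head: x = -23 to +90, y = 36 to 88 mm. The butt of the handle ends near x = -13, y = -62 mm.
- scanner_window (a point): Middle of the scanner's window, at x = 90, y = 62, z = 28 mm of the scanner; the beam leaves it along the scanner's +x (the point's x).
- scanner_grip (a point): Middle of the handle, 28 mm above the scanner's underside, near its centre of mass. The handle is 34 mm across here (along the point's x, the way to close the fingers) and 32 mm thick (z), and free for some 20 mm to either side along it (the point's y, which is turned -12 deg about z from the scanner's y: the handle is raked).
- mat: Blue rubber mat, 240 (x) x 220 (y) x 4 mm, fixed to the bench; origin at the middle of its underside.
- spare_frame: A second black frame without label, 150 x 110 x 22 mm, lying flat on the bench; bystander.
- tape: Roll of beige tape, 110 mm diameter, 25 mm high; bystander.
- cross_tube: Aluminium tube 170 mm long with two red end brackets, 36 mm high, lying on the bench; bystander.
- driver: Screwdriver with wooden handle, 190 mm long, lying on the bench; bystander.
- carton: Blue carton, 110 x 160 x 70 mm; bystander.
- spool: Crimson wound spool, 90 mm diameter, 90 mm high; bystander.
- scanner_mid (a point): Middle of the scanner's outline as it lies, at x = 33, y = 13, z = 28 mm of the scanner.
Not all that is in view belongs to the job. What is meant by the scanner is not orange, and is the larger of those in its own colour.

How it is judged (in metres and radians):
On the way, in this order (a step that is already met when the one before it is completed fails the run):
1. the frame is slid fully home against the end stop (within 3 mm), still standing in the rack, the keeper bar not yet shut (y of frame in the frame of rack below -0.022 m and x of frame in the frame of rack below 0.004 m and angle between frame's own z axis and vertical below 0.06 rad and value of joint keeper above 0.1 rad), for 0.2 s.
2. the keeper bar is shut and past its catch (value of joint keeper below 0.025 rad and y of frame in the frame of rack below -0.022 m), for 0.2 s.
3. the scanner is picked up by the gripper and lifted off its mat (height (world z) of scanner_grip above 0.06 m and contact force between the fingers and scanner above 1 N), for 0.2 s.
4. the held scanner looks at the label, 50 to 160 mm from it, its beam within 15 mm of the label's middle and within 28 deg of square, steady for 1.2 s (x of label in the frame of scanner_window between 0.05 and 0.16 m and y of label in the frame of scanner_window between -0.015 and 0.015 m and z of label in the frame of scanner_window between -0.015 and 0.015 m and x of scanner_window in the frame of label above 0.03 m and angle between the x axis of scanner_window and the x axis of label, either way round below 0.49 rad and linear speed of scanner below 0.025 m/s and angular speed of scanner below 0.2 rad/s and contact force between the fingers and scanner above 1 N), for 1.2 s.
At the end, for the whole second after the job is handed in: The frame stands in the rack within 3 mm of its end stop, the keeper bar is shut in its catch (under 0.025 rad), and the scanner lies flat on its side on the mat, at rest and released, the middle of its outline within 70 mm (x) and 60 mm (y) of the mat's middle (all of step 2 and x of frame in the frame of rack below 0.004 m and angle between frame's own z axis and vertical below 0.06 rad and x of scanner_mid in the frame of mat between -0.07 and 0.07 m and y of scanner_mid in the frame of mat between -0.06 and 0.06 m and height (world z) of scanner_grip below 0.042 m and angle between scanner's own x axis and vertical between 1.47 and 1.67 rad and angle between scanner's own y axis and vertical between 1.47 and 1.67 rad and linear speed of each of scanner, frame below 0.02 m/s); the robot touches nothing.
It fails at once if the scanner touches the frame or the rack (contact force between scanner and frame above 0.5 N or contact force between scanner and rack above 0.5 N).
It fails at once if the scanner is dropped or slammed on the mat (over 40 N) (contact force between scanner and mat above 40 N).
It fails at once if a bystander is moved by more than 30 mm (distance of any of spare_frame, tape, cross_tube, driver, carton, spool from where it was at the start of the episode above 0.03 m).
It also fails if it takes over 72 s, if anything falls off the work surface, if the arm or the gripper's body presses on something with over 40 N, if the wrist force passes 120 N, or if a joint passes its speed limit or range.

## Working session

There is one attempt and no reset: what is moved stays moved. The work goes in short steps, Python scripts to look and compute and a tool call to move; the robot and the scene stay as the last step left them, time stands still between calls to the robot, and variables do not carry over. Pictures are saved under pics/ and viewed, about 8 in all and at most 12, crops included, and the job is handed in when it is done.

Besides the shell and the picture viewer there is one more tool, called after "Emit:" as a command line: name --pt "numbers of a row" for each row, then --argument value for the rest. step_arm: Moves the arm, as the interface text tells. Its arguments: {"type":"object","properties":{"commands":{"type":"array"}},"required":["commands"]}

```bash
mkdir -p pics; cat > h.py <<'E'
import numpy as np, cv2
from scipy.spatial.transform import Rotation as R
from bench import robot, viewer
def K(c):
    f=192/np.tan(np.radians(c['fovy'])/2); return np.array([[f,0,c['cx']],[0,f,c['cy']],[0,0,1.]])
def pose(name,st=None):
    c=viewer.get_calibration(name); 
    if 'mount' in c:
        st=st or robot.read_state(); M=np.array(c['mount']); Rt=R.from_rotvec(st['eef_rot']).as_matrix()
        Rw=Rt@M[:3,:3]; o=Rt@M[:3,3]+np.array(st['eef_pos'])
        return c,Rw,o
    Rc=cv2.Rodrigues(np.array(c['rvec'],float))[0]; return c,Rc.T,-Rc.T@np.array(c['tvec'],float).ravel()
def rays(P,px):
    c,Rw,o=P; u=cv2.undistortPoints(np.array(px,float).reshape(-1,1,2),K(c),np.array(c['dist'],float)).reshape(-1,2)
    d=np.c_[u,np.ones(len(u))]@Rw.T; return o,d/np.linalg.norm(d,axis=1)[:,None]
def onz(P,px,z):
    o,d=rays(P,px); return o+d*((z-o[2])/d[:,2])[:,None]
def proj(P,X):
    c,Rw,o=P; r=cv2.Rodrigues(Rw.T)[0]
    return cv2.projectPoints(np.array(X,float).reshape(-1,1,3),r,-Rw.T@o,K(c),np.array(c['dist'],float))[0].reshape(-1,2)
def shot(name,fn):
    st=robot.read_state(); P=pose(name,st); im=viewer.get_image(name)[:,:,::-1].copy(); cv2.imwrite('pics/'+fn,im); return im,P
E
python3 - <<'E'
from h import *
print(robot.read_state())
a,P=shot('top','top0.png'); b,Q=shot('scene','scene0.png')
print(P,Q)
cv2.imwrite('pics/t0.png',cv2.resize(a,(800,600))); cv2.imwrite('pics/s0.png',cv2.resize(b,(800,600)))
E
```

```text
{'clock': 0.0, 'joint_pos': array([ 1.05119874,  0.62935474,  0.03842751,  1.51834345, -0.0269578 ,
        0.99626612, -0.02002442]), 'joint_vel': array([-1.39602964e-04, -2.50293562e-04,  9.62554201e-05,  1.06689052e-03,
       -7.53180505e-04, -3.63395284e-04,  1.71782820e-03]), 'tau': array([-2.06741511e-04, -5.49725854e+01,  1.14367727e+00, -1.86634129e+01,
       -5.22249355e-02,  2.37251044e-02,  1.71309375e-04]), 'eef_pos': array([ 284.69512443, -583.63660756,  215.55610764]), 'eef_rot': array([ 1.96966712,  0.4566801 , -1.97061094]), 'ft_force': array([0.40607564, 0.37791331, 0.14649694]), 'moment': array([-0.04543177, -0.0055856 , -0.04900004]), 'finger_gap': 93.97526570041627}
({'fovy': 52.78456007683828, 'cx': 258.6069467608092, 'cy': 189.2128005777106, 'dist': array([0.0242249, 0.       , 0.       , 0.       , 0.       ]), 'rvec': array([ 2.19695756, -2.17854536,  0.05987658]), 'tvec': array([  -7.01211742,  534.21183004, 1257.14544826])}, array([[ 0.00858696, -0.99812759,  0.06056053],
       [-0.9999472 , -0.00822922,  0.00615401],
       [-0.00564412, -0.06061018, -0.99814556]]), array([ 457.1383858 ,  -10.35208008, 1287.15323792])) ({'fovy': 46.971758842900414, 'cx': 252.80037853042595, 'cy': 196.50900687594734, 'dist': array([-0.09063809,  0.        ,  0.        ,  0.        ,  0.        ]), 'rvec': array([ 2.18754234,  0.99943258, -0.43676777]), 'tvec': array([-333.38674985, -233.74934189, 1813.75371244])}, array([[ 0.64825927,  0.53169821, -0.5450293 ],
       [ 0.76115777, -0.47129563,  0.44555501],
       [-0.01996913, -0.70368845, -0.71022799]]), array([1328.95406888, -664.53218777, 1117.03449518]))
```

View pics/t0.png

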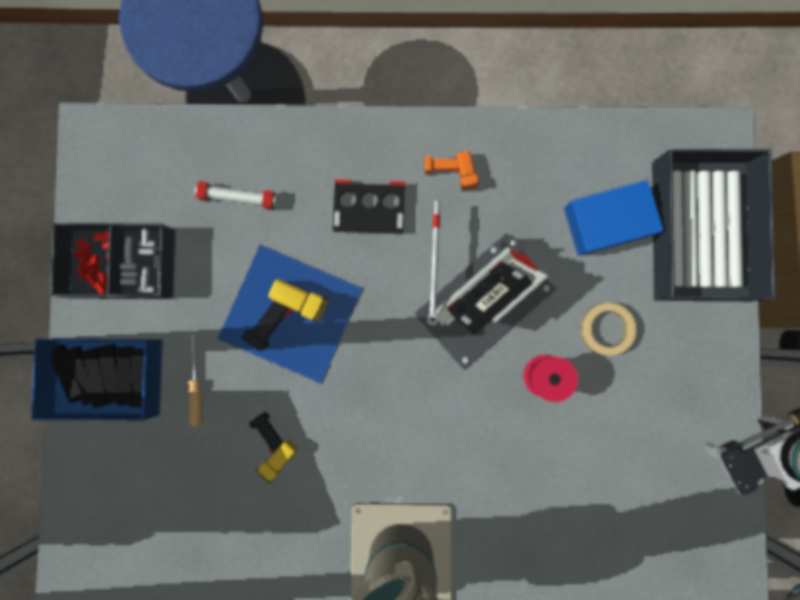

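View pics/s0.png

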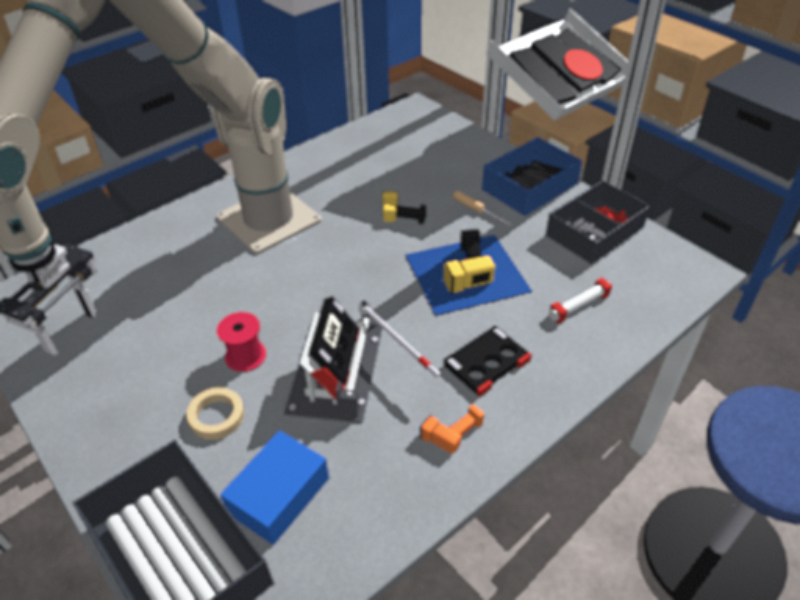

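The top view (800x600) shows the rack at about (490,300), facing up-left with the red stop at (525,262). The keeper hinge is at (432,320) with its tip near (436,215). The larger yellow scanner is on the mat at (285,310), and the smaller yellow one at (270,450) is a decoy. Next I'll measure a close crop.

```bash
python3 - <<'E'
from h import *
a=cv2.imread('pics/top0.png'); P=pose('top')
c=a[120:250,140:380]; cv2.imwrite('pics/c1.png',cv2.resize(c,(792,429),interpolation=cv2.INTER_CUBIC))
f=.64
def w(x,y,z): return onz(P,[[x*f,y*f]],z)[0].round(0)
for n,x,y,z in [('hinge',432,320,75),('tip',436,219,75),('stop',525,262,60),('label',490,297,118)]: print(n,w(x,y,z))
hsv=cv2.cvtColor(a,cv2.COLOR_BGR2HSV)
def big(lo,hi,roi):
    m=cv2.inRange(hsv,lo,hi); k=np.zeros_like(m); k[roi[1]:roi[3],roi[0]:roi[2]]=255; m&=k
    cs,_=cv2.findContours(m,0,2); return max(cs,key=cv2.contourArea)
mat=big((105,120,40),(125,255,255),(130,150,240,250))
r=cv2.boxPoints(cv2.minAreaRect(np.vstack([mat]))); X=onz(P,r,4); print('mat',X.round(0),X.mean(0), [np.linalg.norm(X[i]-X[i-1]).round() for i in range(4)])
hd=big((20,120,80),(35,255,255),(150,170,220,210)); r=cv2.boxPoints(cv2.minAreaRect(hd)); X=onz(P,r,50); print('head',X.round(0), [np.linalg.norm(X[i]-X[i-1]).round() for i in range(4)])
E
```

```text
hinge [482. -59.  75.]
tip [687. -66.  75.]
stop [ 602. -248.   60.]
label [ 527. -169.  118.]
mat [[442. 391.   4.]
 [644. 310.   4.]
 [550.  89.   4.]
 [350. 172.   4.]] [496.40654592 240.51092074   4.        ] [np.float64(237.0), np.float64(218.0), np.float64(239.0), np.float64(217.0)]
head [[518. 281.  50.]
 [566. 264.  50.]
 [527. 158.  50.]
 [479. 175.  50.]] [np.float64(112.0), np.float64(51.0), np.float64(113.0), np.float64(51.0)]
```

View pics/c1.png

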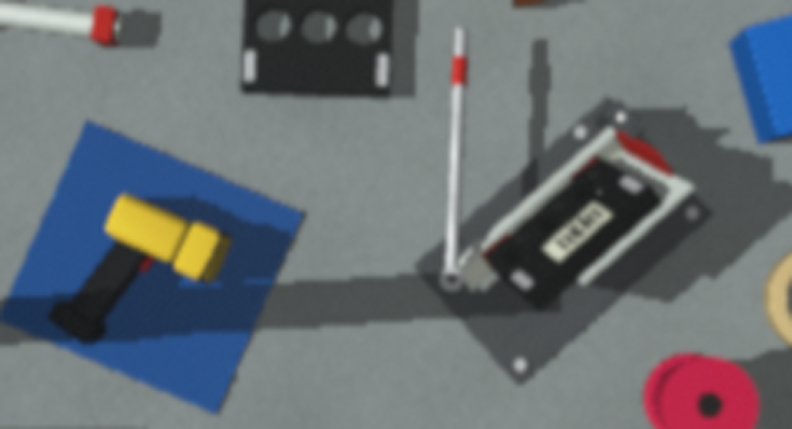

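```bash
python3 - <<'E'
from h import *
P=pose('top'); g=lambda x,y,z:onz(P,[[140+x/3.3-.35,120+y/3.3-.35]],z)[0]
# foot corners clockwise from left: (front,+y),(back,+y),(back,-y),(front,-y)
pts=[(415,265),(520,385),(712,210),(608,98)]; X=np.array([g(*p,6) for p in pts])
print(X.round(),[np.linalg.norm(X[i]-X[i-1]).round() for i in range(4)])
M=np.array([[55,131],[-105,131],[-105,-131],[55,-131]],float)
def fit(M,W):
    mc,wc=M.mean(0),W.mean(0); A=(M-mc).T@(W-wc); t=np.arctan2(A[0,1]-A[1,0],A[0,0]+A[1,1])
    r=np.array([[np.cos(t),-np.sin(t)],[np.sin(t),np.cos(t)]]); return t,wc-r@mc,r
t,o,r=fit(M,X[:,:2]); print('rack',np.degrees(t),o,'res',(M@r.T+o-X[:,:2]).round(1).tolist())
print('hinge pred',r@[20,113]+o,'seen',g(450,279,81)); print('tip seen',g(458,70,75)); print('catch',r@[20,-113]+o,g(580,132,80))
L=g(577,232,118); print('label in rack',r.T@(L[:2]-o))
print('push edge at', r.T@(g(520,298,96)[:2]-o))
st=robot.read_state(); print(R.from_rotvec(st['eef_rot']).as_matrix().round(3)); print(viewer.get_calibration('wrist'))
E
```

```text
[[ 499.  -25.    6.]
 [ 381. -131.    6.]
 [ 557. -323.    6.]
 [ 670. -219.    6.]] [np.float64(258.0), np.float64(159.0), np.float64(261.0), np.float64(153.0)]
rack 42.02410362828363 [ 545.32869948 -157.68393325] res [[-0.9, 1.7], [-1.1, 0.1], [-2.1, -2.5], [4.2, 0.7]]
hinge pred [484.53888555 -60.35152075] seen [484.01431722 -57.53430565  81.        ]
tip seen [684.28241369 -64.23617768  75.        ]
catch [ 635.833044   -228.23861858] [ 624.71374788 -180.21449488   80.        ]
label in rack [-23.11291643   1.39407902]
push edge at [-34.74052597  79.10394436]
[[-0.001  0.438 -0.899]
 [ 0.001 -0.899 -0.438]
 [-1.    -0.002  0.   ]]
{'fovy': 62.831400605321626, 'cx': 252.14514098371748, 'cy': 188.14540772091496, 'dist': array([-0.00865481,  0.        ,  0.        ,  0.        ,  0.        ]), 'mount': array([[ 8.87539785e-05, -2.74042770e-01,  9.61717501e-01,
        -1.69457125e+02],
       [ 9.99999865e-01,  5.16960550e-04,  5.50217026e-05,
        -4.24154558e-01],
       [-5.12248308e-04,  9.61717367e-01,  2.74042778e-01,
        -8.00807600e+01],
       [ 0.00000000e+00,  0.00000000e+00,  0.00000000e+00,
         1.00000000e+00]])}
```

Emit:
step_arm --pt "0 0 0.1 1.5 5 1 1" --pt "0 0 0.2 3.2 10.5 2 1" --pt "0 0 0.28 5 16 2 1" --pt "0 0 0.28 6.7 21.5 2 1" --pt "0 0 0.28 8.4 27 2 1" --pt "0 0 0.28 10.1 32.5 2 1" --pt "0 0 0.28 11.8 38 1 1" --pt "0 0 0.28 13.5 43.5 0 1" --pt "0 0 0.28 15.6 50.7 0 1" --pt "0 0 0.28 15.6 50.7 0 1"

```text
clock: 1.35
eef_pos: [441.5, -72.2, 215.5]
eef_rot: [1.79, 0.699, -1.79]
ft_force: [0.1, -1.1, -0.3]
finger_gap: -0.1
```

```bash
python3 - <<'E'
from h import *
st=robot.read_state(); print(st['eef_pos'],R.from_rotvec(st['eef_rot']).as_matrix().round(3).tolist(),st['joint_pos'].round(2),st['ft_force'],st['finger_gap'])
a,P=shot('wrist','w1.png')
o=np.array([545.3,-157.7]);t=np.radians(42);r=np.array([[np.cos(t),-np.sin(t)],[np.sin(t),np.cos(t)]])
W=lambda x,y,z:np.r_[r@[x,y]+o,z]
for p in [W(20,113,75),W(-23.1,1.4,118),W(-10.4,76.4,96),W(-35.8,76.4,96),W(55,131,6),W(-105,131,6)]:
    q=proj(P,p)[0]; print(q); cv2.circle(a,tuple(int(v) for v in q),3,(0,255,0),1)
cv2.imwrite('pics/w1m.png',cv2.resize(a,(800,600)))
E
```

```text
[441.4590315  -72.22720812 215.51659114] [[-0.001, 0.675, -0.738], [0.003, -0.738, -0.675], [-1.0, -0.003, -0.001]] [ 0.2   0.35 -0.13  2.05  0.06  0.75 -0.8 ] [ 0.12160049 -1.08373171 -0.32349846] -0.11393655630598448
[273.59595158 141.4621932 ]
[400.50368244 197.46618499]
[312.79136936 176.92628471]
[311.17847902 202.42221167]
[255.25041106 103.52330597]
[253.83804576 230.58297259]
```

View pics/w1m.png

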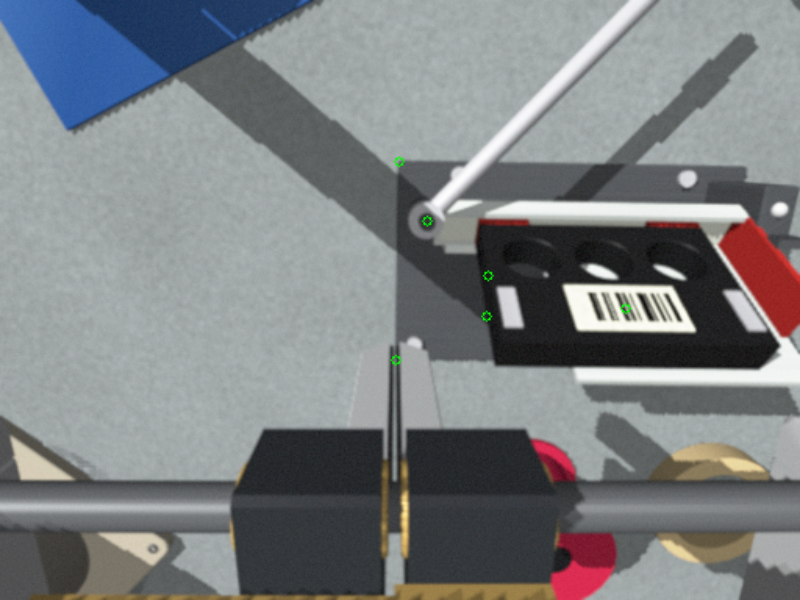

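The wrist view confirms the rack pose: predicted points fall on the hinge (427,220), the label (626,308) and the foot corner (400,162). I'll descend and push.

Emit:
step_arm --pt "0 0 0 -0.1 -0.1 -3.5 1" --pt "0 0 0 -0.2 -0.2 -7 1" --pt "0 0 0 -0.2 -0.2 -10 1" --pt "0 0 0 -0.2 -0.2 -11.9 1" --pt "0 0 0 0.5 -1 -11.9 1" --pt "0 0 0 1.4 -1.9 -11.9 1" --pt "0 0 0 2.3 -2.9 -11.9 1" --pt "0 0 0 2.6 -3.3 -11.9 1" --pt "0 0 0 2.9 -3.7 -11.9 1" --pt "0 0 0 3.2 -4.0 -11.9 1"

```text
clock: 2.65
eef_pos: [473.0, -112.7, 96.6]
eef_rot: [1.79, 0.698, -1.791]
ft_force: [-1.3, 1.9, 2.1]
finger_gap: 0.7
```

Emit:
step_arm --pt "0 0 0 0.15 -0.17 0 1" --pt "0 0 0 0.32 -0.35 0 1" --pt "0 0 0 0.48 -0.54 0 1" --pt "0 0 0 0.65 -0.72 0 1" --pt "0 0 0 0.8 -0.9 0 1" --pt "0 0 0 0.95 -1.05 0 1" --pt "0 0 0 1.08 -1.2 0 1" --pt "0 0 0 1.15 -1.28 0 1" --pt "0 0 0 1.21 -1.35 0 1" --pt "0 0 0 1.21 -1.35 0 1"

```text
clock: 3.9
eef_pos: [484.8, -126.0, 96.6]
eef_rot: [1.789, 0.699, -1.792]
ft_force: [-1.5, 2.1, 1.7]
finger_gap: 0.5
```

Emit:
step_arm --pt "0 0 0 0.07 -0.08 0 1" --pt "0 0 0 0.13 -0.15 0 1" --pt "0 0 0 0.2 -0.22 0 1" --pt "0 0 0 0.27 -0.3 0 1" --pt "0 0 0 0.27 -0.3 0 1" --pt "0 0 0 0.27 -0.3 0 1" --pt "0 0 0 0.27 -0.3 0 1" --pt "0 0 0 0.27 -0.3 0 1" --pt "0 0 0 0.27 -0.3 0 1" --pt "0 0 0 0.27 -0.3 0 1"

```text
clock: 5.15
eef_pos: [484.7, -126.0, 96.4]
eef_rot: [1.786, 0.706, -1.796]
ft_force: [-6.7, 8.7, 8.7]
finger_gap: 0.4
```

Emit:
step_arm --pt "0 0 0 -0.3 0.3 0 1" --pt "0 0 0 -1 1.1 0 1" --pt "0 0 0 -2 2.2 0 1" --pt "0 0 0 -2.7 3 0 1" --pt "0 0 0 -2.7 3 3 1" --pt "0 0 0 -2.2 2.4 8 1" --pt "0 0 0 -1.4 1.5 13 1" --pt "0 0 0 1 -1.2 15 1" --pt "0 0 0 3.5 -3.5 16 1" --pt "0 0 0 3.5 -3.5 16 1"

```text
clock: 6.4
eef_pos: [521.2, -162.7, 257.0]
eef_rot: [1.789, 0.702, -1.795]
ft_force: [-1.1, 1.1, 0.6]
finger_gap: 0.7
```

```bash
cat >> h.py <<'E'
o=np.array([545.3,-157.7]);t=np.radians(42);r=np.array([[np.cos(t),-np.sin(t)],[np.sin(t),np.cos(t)]])
W=lambda x,y,z:np.r_[r@[x,y]+o,z]
def mark(a,P,pts):
    for p in pts: cv2.circle(a,tuple(int(v) for v in proj(P,p)[0]),3,(0,255,0),1)
    return cv2.resize(a,(800,600))
E
python3 - <<'E'
from h import *
st=robot.read_state(); print(st['eef_pos'],st['ft_force'])
a,P=shot('wrist','w2.png')
cv2.imwrite('pics/w2m.png',mark(a,P,[W(20,113,75),W(-23.1,-25,118),W(-10.4,50,96),W(20,-113,75),W(-10,-100,60),W(55,-131,6)]))
E
```

```text
[ 521.15676355 -162.70203382  256.96608716] [-1.08894464  1.06193023  0.58602838]
```

View pics/w2m.png

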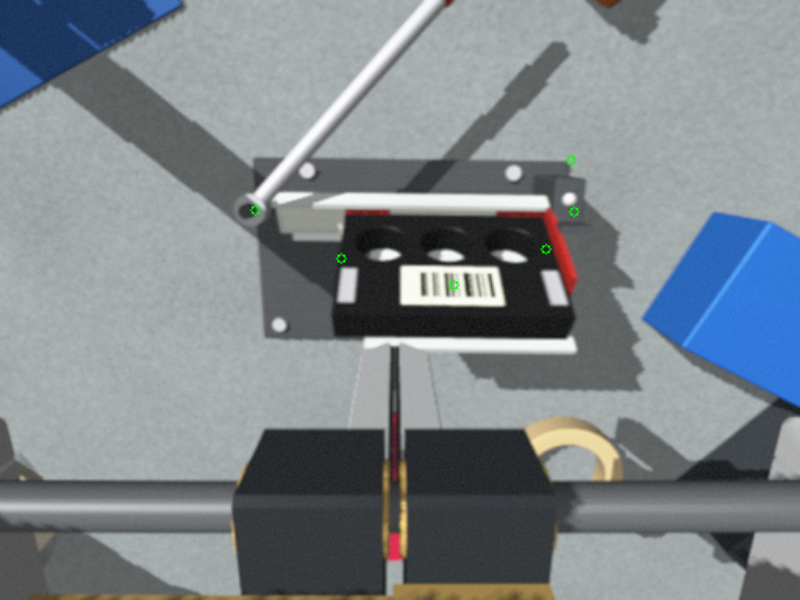

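The frame is against the red stop: the label is at (452,286), where (453,284) was predicted for home. Next is the keeper.

```bash
python3 - <<'E'
from h import *
st=robot.read_state(); e=st['eef_pos']
P=pose('wrist',st); print('lip top', [(r.T@(onz(P,[[400*.64,y*.64]],z)[0][:2]-o)).round(1) for y,z in [(194,50),(194,60),(194,70)]])
for f in [1.15,1.0,.9,.82,.7,.6,.5,.4,.3,.2,.1,.05,0,-.03]:
    s=8*np.cos(f)+12.5*np.sin(f)+6
    c=np.array([20,113])+178*np.array([np.sin(f),-np.cos(f)])+s*np.array([np.cos(f),np.sin(f)])
    w=W(*c,78); print(f,c.round(0),w.round(0),((w-e)/10).round(2))
E
```

```text
lip top [array([29.6, 13.1]), array([30.4, 13.1]), array([31.2, 13.1])]
1.15 [191.  59.] [648.  14.  78.] [ 12.8   17.52 -17.82]
1.0 [181.  34.] [657. -11.  78.] [ 13.72  15.01 -17.82]
0.9 [172.  19.] [661. -29.  78.] [ 14.13  13.26 -17.82]
0.82 [164.   7.] [663. -43.  78.] [ 14.33  11.82 -17.82]
0.7 [150. -10.] [664. -65.  78.] [ 14.4    9.63 -17.82]
0.6 [137. -23.] [662. -83.  78.] [ 14.26   7.8  -17.82]
0.5 [122. -34.] [ 659. -101.   78.] [ 13.92   5.98 -17.82]
0.4 [106. -44.] [ 653. -119.   78.] [ 13.39   4.19 -17.82]
0.3 [ 89. -52.] [ 646. -137.   78.] [ 12.67   2.45 -17.82]
0.2 [ 71. -58.] [ 637. -153.   78.] [ 11.77   0.79 -17.82]
0.1 [ 53. -63.] [ 626. -169.   78.] [ 10.69  -0.77 -17.82]
0.05 [ 43. -64.] [ 620. -176.   78.] [ 10.09  -1.51 -17.82]
0 [ 34. -65.] [ 614. -183.   78.] [  9.45  -2.21 -17.82]
-0.03 [ 28. -65.] [ 610. -187.   78.] [  9.04  -2.62 -17.82]
```

Emit:
step_arm --pt "0 0 0 3.2 4.4 0 1" --pt "0 0 0 6.4 8.8 0 1" --pt "0 0 0 9.6 13.2 0 1" --pt "0 0 0 12.8 17.5 0 1" --pt "0 0 0 12.8 17.5 -3 1" --pt "0 0 0 12.8 17.5 -8 1" --pt "0 0 0 12.8 17.5 -13 1" --pt "0 0 0 12.8 17.5 -16.5 1" --pt "0 0 0 12.8 17.5 -17.7 1" --pt "0 0 0 12.8 17.5 -17.7 1"

```text
clock: 7.7
eef_pos: [646.8, 14.5, 78.9]
eef_rot: [1.785, 0.707, -1.798]
ft_force: [-0.6, -0.2, -0.7]
finger_gap: 0.7
```

Emit:
step_arm --pt "0 0 0 0.9 -2.5 0.1 1" --pt "0 0 0 1.3 -4.3 0.1 1" --pt "0 0 0 1.5 -5.7 0.1 1" --pt "0 0 0 1.6 -7.2 0.1 1" --pt "0 0 0 1.6 -8.4 0.1 1" --pt "0 0 0 1.4 -9.7 0.1 1" --pt "0 0 0 1.1 -11.5 0.1 1" --pt "0 0 0 0.5 -13.3 0.1 1" --pt "0 0 0 -0.2 -15.1 0.1 1" --pt "0 0 0 -1.1 -16.7 0.1 1"

```text
clock: 8.95
eef_pos: [633.4, -152.9, 79.5]
eef_rot: [1.783, 0.709, -1.802]
ft_force: [-3.5, 3.0, 2.2]
finger_gap: 0.6
```

```bash
python3 - <<'E'
from h import *
st=robot.read_state(); print(st['ft_force'],st['moment'],r.T@(st['eef_pos'][:2]-o))
a,P=shot('wrist','w3.png'); cv2.imwrite('pics/w3m.png',cv2.resize(a,(800,600)))
E
```

```text
[-3.49499053  3.04221576  2.23625631] [ 0.86581223  1.06059661 -0.05784071] [ 68.66350775 -55.40184635]
```

View pics/w3m.png

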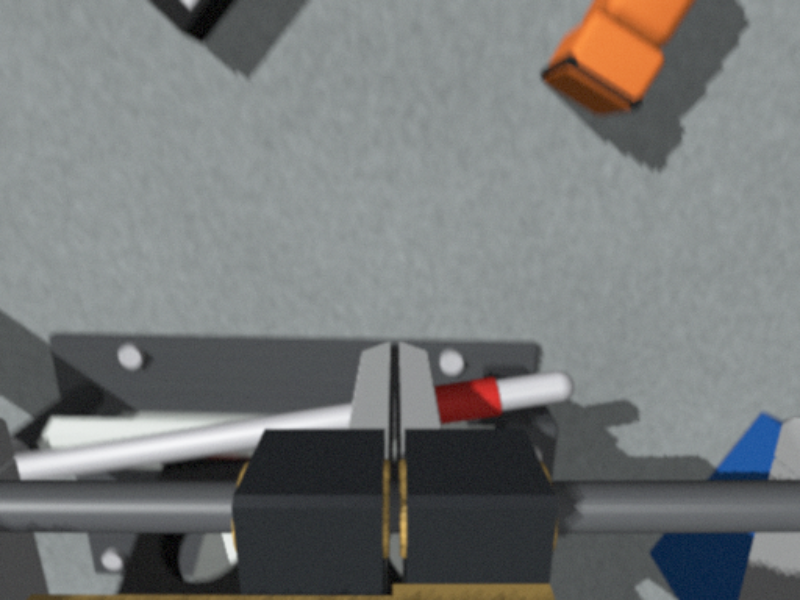

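Emit:
step_arm --pt "0 0 0 -0.5 -0.2 0 1" --pt "0 0 0 -1 -0.6 0 1" --pt "0 0 0 -1.5 -1 0 1" --pt "0 0 0 -1.9 -1.35 0 1" --pt "0 0 0 -2.3 -1.65 0 1" --pt "0 0 0 -2.65 -1.95 0 1" --pt "0 0 0 -3 -2.2 0 1" --pt "0 0 0 -3.3 -2.4 0 1" --pt "0 0 0 -3.5 -2.5 0 1" --pt "0 0 0 -3.5 -2.5 0 1"

```text
clock: 10.25
eef_pos: [606.7, -174.2, 80.3]
eef_rot: [1.799, 0.708, -1.783]
ft_force: [18.2, 10.0, -11.3]
finger_gap: 0.6
```

Emit:
step_arm --pt "0 0 0 0.6 0.5 0 1" --pt "0 0 0 1.4 1.2 0 1" --pt "0 0 0 2.2 2 0 1" --pt "0 0 0 2.6 2.3 3 1" --pt "0 0 0 2.6 2.3 8 1" --pt "0 0 0 2.6 2.3 13 1" --pt "0 0 0 0 0 16 1" --pt "0 0 0 -2 -1 18 1" --pt "0 0 0 -4 -2 18 1" --pt "0 0 0 -4 -2 18 1"

```text
clock: 11.5
eef_pos: [565.3, -195.7, 260.7]
eef_rot: [1.799, 0.705, -1.786]
ft_force: [0.7, -0.7, 0.4]
finger_gap: 0.5
```

```bash
python3 - <<'E'
from h import *
st=robot.read_state(); print(st['eef_pos'],st['ft_force'],st['joint_pos'].round(2))
a,P=shot('wrist','w4.png'); cv2.imwrite('pics/w4m.png',mark(a,P,[W(20,113,75),W(20,-113,75),W(-23.1,-25,118)]))
E
```

```text
[ 565.25175544 -195.70581366  260.73786928] [ 0.74179307 -0.71119495  0.38504672] [ 0.41  0.51 -0.18  1.61  0.09  1.03 -0.63]
```

View pics/w4m.png

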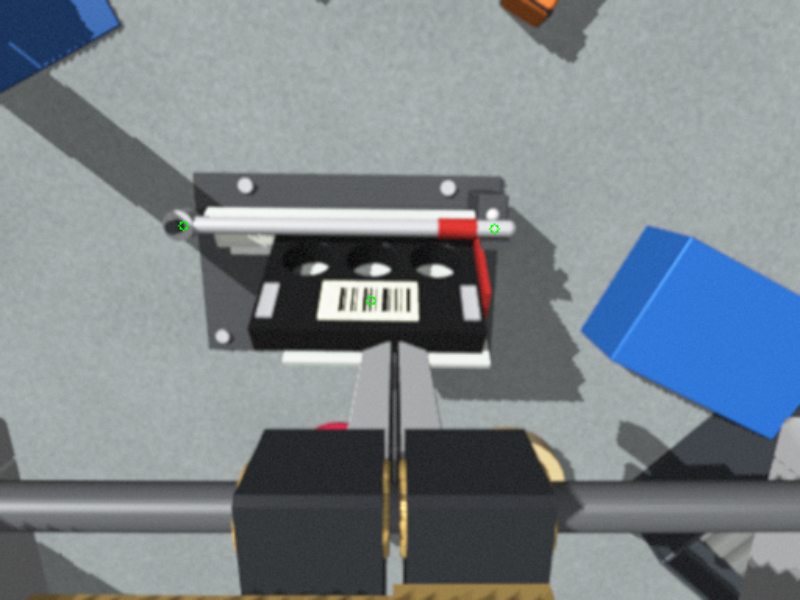

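The bar is parallel to the ledge and its end lies over the catch. With 20 N on it, it didn't move further, so it is shut. Next, the scanner.

Emit:
step_arm --pt "0 0 0.18 -0.9 4.7 0 0" --pt "0 0 0.36 -1.8 9.4 0 0" --pt "0 0 0.54 -2.7 14 0 0" --pt "0 0 0.72 -3.6 18.7 0 0" --pt "0 0 0.9 -4.5 23.4 0 0" --pt "0 0 1.08 -5.4 28 0 0" --pt "0 0 1.26 -6.2 32.8 0 0" --pt "0 0 1.44 -7.1 37.4 0 0" --pt "0 0 1.62 -8 42 0 0" --pt "0 0 1.8 -8.9 46.8 0 0"

```text
clock: 12.8
eef_pos: [477.1, 276.1, 260.1]
eef_rot: [0.463, 1.534, -0.468]
ft_force: [0.3, -0.6, 0.4]
finger_gap: 93.3
```

```bash
python3 - <<'E'
from h import *
st=robot.read_state(); print(st['eef_pos'],st['joint_pos'].round(2)); T=R.from_rotvec(st['eef_rot']).as_matrix(); print(T.round(3).tolist())
a,P=shot('wrist','w5.png')
s=np.array([475.9,272.4]); th=np.radians(-110); rs=np.array([[np.cos(th),-np.sin(th)],[np.sin(th),np.cos(th)]])
S=lambda x,y,z:np.r_[rs@[x,y]+s,z+4]
hsv=cv2.cvtColor(a,cv2.COLOR_BGR2HSV); m=cv2.inRange(hsv,(20,110,60),(35,255,255)); c=max(cv2.findContours(m,0,2)[0],key=cv2.contourArea)
X=onz(P,cv2.boxPoints(cv2.minAreaRect(c)),50); print(X.round(1).tolist(),cv2.contourArea(c))
cv2.imwrite('pics/w5m.png',mark(a,P,[S(0,0,28),S(90,62,28),S(-13,-62,28),S(90,36,56),S(90,88,56),S(-23,36,56),S(-23,88,56)]))
E
```

```text
[477.1253478  276.05760803 260.12497688] [-0.11  0.52 -0.71  1.72  0.37  1.05  0.04]
[[-0.014, 0.559, 0.829], [0.001, 0.829, -0.559], [-1.0, -0.007, -0.012]]
[[471.3, 185.0, 50.0], [507.8, 289.1, 50.0], [565.9, 268.8, 50.0], [529.1, 160.1, 50.0]] 3222.5
```

View pics/w5m.png

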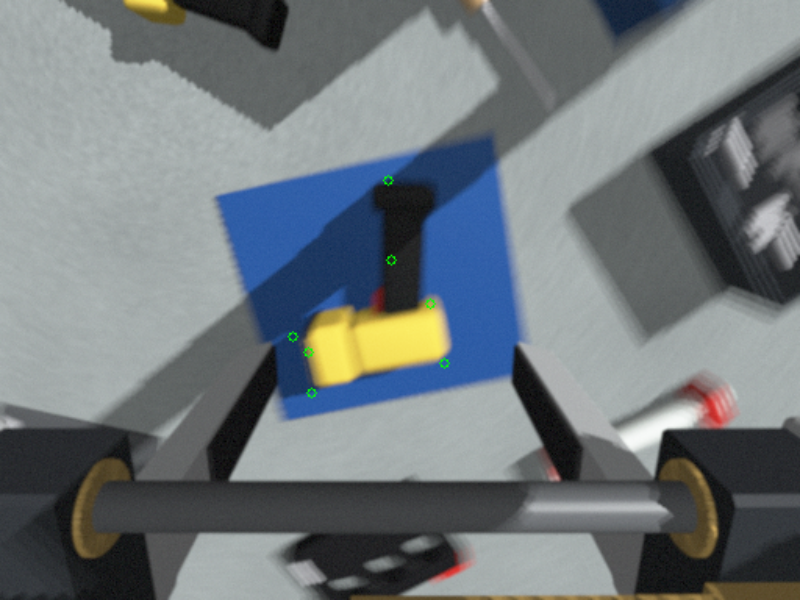

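The arm was still settling, so the view is blurred. I'll re-measure it at rest.

```bash
python3 - <<'E'
from h import *
viewer.get_image('wrist');viewer.get_image('wrist')
st=robot.read_state(); print(st['eef_pos'],np.abs(st['joint_vel']).max())
a,P=shot('wrist','w6.png')
hsv=cv2.cvtColor(a,cv2.COLOR_BGR2HSV); m=cv2.inRange(hsv,(20,110,60),(35,255,255)); m[300:]=0;m[:150]=0
c=max(cv2.findContours(m,0,2)[0],key=cv2.contourArea)
b=cv2.boxPoints(cv2.minAreaRect(c)); X=onz(P,b,46)[:,:2]; C=X.mean(0)
L=[np.linalg.norm(X[i]-X[i-1]) for i in range(4)]; print(np.round(L),C)
i=int(np.argmax(L)); d=X[i]-X[i-1]; d=d if d[1]<0 else -d; th=np.arctan2(d[1],d[0]); print('yaw head',np.degrees(th))
# handle: dark, non blue
k=cv2.inRange(hsv,(0,0,0),(180,255,55)); k2=cv2.inRange(hsv,(100,120,0),(130,255,255)); 
roi=np.zeros_like(k); roi[110:200,225:300]=255; k&=~k2&roi
c2=max(cv2.findContours(k,0,2)[0],key=cv2.contourArea); vx,vy,x0,y0=cv2.fitLine(c2,cv2.DIST_L2,0,.01,.01).ravel(); bx=cv2.boxPoints(cv2.minAreaRect(c2))
H=onz(P,bx,46)[:,:2]; print('handle box',H.round(0).tolist(),H.mean(0))
rs=np.array([[np.cos(th),-np.sin(th)],[np.sin(th),np.cos(th)]]); s=C-rs@[33.5,62]; print('scanner',s)
S=lambda x,y,z:np.r_[rs@[x,y]+s,z+4]
cv2.drawContours(a,[c2,c],-1,(0,0,255),1)
a=mark(a,P,[S(0,0,28),S(90,62,28),S(-13,-62,28),S(90,36,28),S(90,88,28),S(-23,36,28),S(-23,88,28)])
cv2.imwrite('pics/w6m.png',a)
E
```

```text
[476.02642221 277.67627207 260.11447731] 0.06514891158873011
[ 65. 112.  64. 117.] [520.7865726  218.91318662]
yaw head -111.59399337796079
handle box [[418.0, 292.0], [444.0, 330.0], [525.0, 278.0], [498.0, 237.0]] [470.95353957 284.31177016]
scanner [475.46694514 272.87967036]
```

View pics/w6m.png

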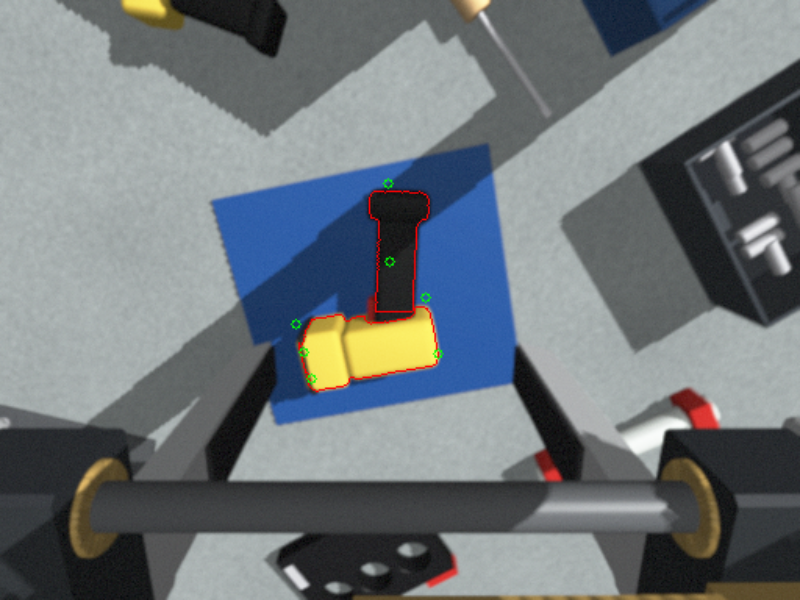

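At rest, the handle axis lies at column 396 in the image. The tool yaw of 56.0° matches the grip's 56.4°, and the grip point is about (478,277). I'll descend to TCP z of 24 mm and close.

Emit:
step_arm --pt "0 0 0 0.2 -0.1 -4 0" --pt "0 0 0 0.2 -0.1 -9 0" --pt "0 0 0 0.2 -0.1 -14 0" --pt "0 0 0 0.2 -0.1 -18 0" --pt "0 0 0 0.2 -0.1 -21 0" --pt "0 0 0 0.2 -0.1 -23 0" --pt "0 0 0 0.2 -0.1 -23.6 0" --pt "0 0 0 0.2 -0.1 -23.6 0" --pt "0 0 0 0.2 -0.1 -23.6 0.4" --pt "0 0 0 0.2 -0.1 -23.6 0.6"

```text
clock: 14.25
eef_pos: [479.5, 274.2, 24.7]
eef_rot: [0.467, 1.533, -0.472]
ft_force: [-0.2, -0.8, 0.4]
finger_gap: 77.2
```

Emit:
step_arm --pt "0 0 0 0 0 0 0.8" --pt "0 0 0 0 0 0 1" --pt "0 0 0 0 0 0 1" --pt "0 0 0 0 0 0 1" --pt "0 0 0 0 0 0 1" --pt "0 0 0 0 0 0 1" --pt "0 0 0 0 0 1 1" --pt "0 0 0 0 0 3 1" --pt "0 0 0 0 0 6 1" --pt "0 0 0 0 0 6 1"

```text
clock: 15.5
eef_pos: [480.7, 275.0, 86.6]
eef_rot: [0.47, 1.53, -0.469]
ft_force: [0.4, -1.0, -3.2]
finger_gap: 33.9
```

```bash
cat >> h.py <<'E'
a12=np.radians(12)
xs=np.array([0,-np.cos(a12),np.sin(a12)]); zs=np.array([-1.,0,0]); ys=np.cross(zs,xs); RST=np.c_[xs,ys,zs]  # scanner axes in tool
G=np.array([-7.5,0,-2.5])
def window(T,p): return T@(G+90*xs+62*ys)+p
def target(dist,tilt=30,psi=42):
    n0=np.array([np.cos(t)*np.cos(np.pi/6),np.sin(t)*np.cos(np.pi/6),.5]); L=W(-23.1,-25,118)
    b=np.radians(tilt); p=np.radians(psi); h=np.array([np.cos(p),np.sin(p),0]); X=-np.cos(b)*h-np.sin(b)*np.array([0,0,1]); Z=-np.sin(b)*h+np.cos(b)*np.array([0,0,1])
    S=np.c_[X,np.cross(Z,X),Z]; T=S@RST.T; w=L-X*dist
    return T, w-T@(G+90*xs+62*ys)
def delta(T,p,st):
    T0=R.from_rotvec(st['eef_rot']); return R.from_matrix(T@T0.as_matrix().T).as_rotvec().round(3),((p-st['eef_pos'])/10).round(2)
E
python3 - <<'E'
from h import *
st=robot.read_state(); T0=R.from_rotvec(st['eef_rot']).as_matrix(); print(st['joint_pos'].round(2))
print('scanner x now',T0@xs,'y',T0@ys)
for d,ti in [(220,30),(100,30)]:
    T,p=target(d,ti); print(d,p.round(),delta(T,p,st),T[:,0].round(2))
a,P=shot('wrist','w7.png')
g=st['eef_pos']+T0@G; S=lambda x,y,z:g+T0@(RST@np.array([x,y,z-28.]))
cv2.imwrite('pics/w7m.png',mark(a,P,[S(0,0,56),S(90,62,28),S(-13,-62,28),S(90,36,56),S(90,88,56),S(-23,36,56),S(-23,88,56)]))
E
```

```text
[-0.21  0.73 -0.56  1.89  0.58  0.69 -0.14]
scanner x now [-3.79370988e-01 -9.25244447e-01  6.05159869e-04] y [ 0.92519219 -0.37935636 -0.0103998 ]
220 [707.  34. 266.] (array([ 0.426, -0.313, -0.441]), array([ 22.63, -24.07,  17.97])) [ 0.37  0.33 -0.87]
100 [630. -35. 206.] (array([ 0.426, -0.313, -0.441]), array([ 14.91, -31.02,  11.97])) [ 0.37  0.33 -0.87]
```

View pics/w7m.png

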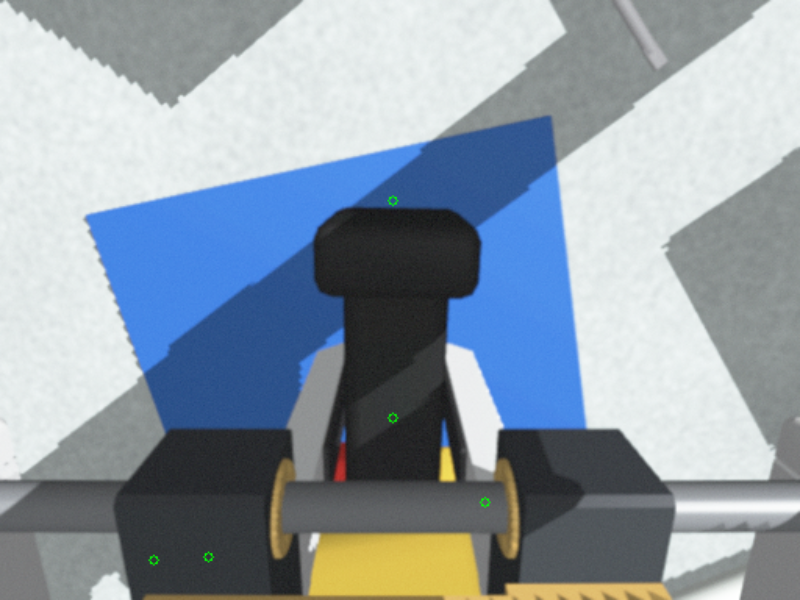

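The scanner is in hand, and its butt is about where I predicted. I'll carry it to a 220 mm standoff.

Emit:
step_arm --pt "0 0 0 0 0 4 1" --pt "0.02 -0.02 -0.02 2 -2 9 1" --pt "0.08 -0.06 -0.08 5 -5 14 1" --pt "0.15 -0.11 -0.15 9 -9 18 1" --pt "0.22 -0.16 -0.23 12.5 -13 18 1" --pt "0.29 -0.22 -0.3 16 -17 18 1" --pt "0.36 -0.27 -0.37 19 -20.5 18 1" --pt "0.426 -0.313 -0.441 22.6 -24.1 18 1" --pt "0.426 -0.313 -0.441 22.6 -24.1 18 1" --pt "0.426 -0.313 -0.441 22.6 -24.1 18 1"

```text
clock: 16.8
eef_pos: [704.5, 33.1, 263.1]
eef_rot: [1.171, 1.222, -0.385]
ft_force: [-0.1, -0.2, -2.9]
finger_gap: 34.2
```

```bash
sed -i 's/-7.5,0,-2.5/-7.5,0,-1/' h.py; python3 - <<'E'
from h import *
st=robot.read_state(); T0=R.from_rotvec(st['eef_rot']).as_matrix(); print(st['joint_pos'].round(2),st['eef_pos'].round(1),st['ft_force'],st['finger_gap'])
for d,ti in [(220,30),(100,30)]:
    T,p=target(d,ti); print(d,p.round(),delta(T,p,st))
E
```

```text
[ 0.6   0.64 -0.81  1.71  0.2   0.56  0.37] [704.5  33.1 263.1] [-0.13725483 -0.20470778 -2.89792672] 34.20667176186831
220 [706.  36. 266.] (array([ 0.001, -0.006, -0.001]), array([0.17, 0.25, 0.33]))
100 [629. -34. 206.] (array([ 0.001, -0.006, -0.001]), array([-7.55, -6.7 , -5.67]))
```

Emit:
step_arm --pt "0 -0.006 0 -1 -0.8 -0.6 1" --pt "0 -0.006 0 -2.5 -2.1 -1.8 1" --pt "0 -0.006 0 -4 -3.4 -2.9 1" --pt "0 -0.006 0 -5.5 -4.7 -4.0 1" --pt "0 -0.006 0 -6.7 -5.8 -5 1" --pt "0 -0.006 0 -7.3 -6.5 -5.5 1" --pt "0 -0.006 0 -7.55 -6.7 -5.7 1" --pt "0 -0.006 0 -7.55 -6.7 -5.7 1" --pt "0 -0.006 0 -7.55 -6.7 -5.7 1" --pt "0 -0.006 0 -7.55 -6.7 -5.7 1"

```text
clock: 18.05
eef_pos: [629.4, -33.5, 206.5]
eef_rot: [1.171, 1.216, -0.38]
ft_force: [0.1, 0.3, -2.8]
finger_gap: 33.8
```

```bash
python3 - <<'E'
from h import *
st=robot.read_state(); T0=R.from_rotvec(st['eef_rot']).as_matrix(); print(st['joint_pos'].round(2),st['eef_pos'].round(1),st['ft_force'],st['finger_gap'])
T,p=target(100); print(delta(T,p,st))
w=window(T0,st['eef_pos']); X=T0@xs; L=W(-23.1,-25,118); print('label in window',(T0@RST).T@(L-w))
ims=[]
for n in ['scene','top']:
    a,P=shot(n,n+'9.png'); q=proj(P,L)[0]; 
    for pt in [L,w,w-X*113]: cv2.circle(a,tuple(int(v) for v in proj(P,pt)[0]),1,(0,255,0),-1)
    x,y=int(q[0]),int(q[1]); ims.append(cv2.resize(a[max(0,y-65):y+65,max(0,x-65):x+65],(400,400),interpolation=cv2.INTER_CUBIC))
cv2.imwrite('pics/v9.png',np.hstack(ims))
E
```

```text
[ 0.8   0.66 -0.86  1.93  0.22  0.39  0.49] [629.4 -33.5 206.5] [ 0.13325725  0.324471   -2.77976489] 33.81375612940699
(array([ 0.001,  0.   , -0.001]), array([-0.05, -0.04, -0.01]))
label in window [100.69305132  -0.24531254   0.19816025]
```

View pics/v9.png

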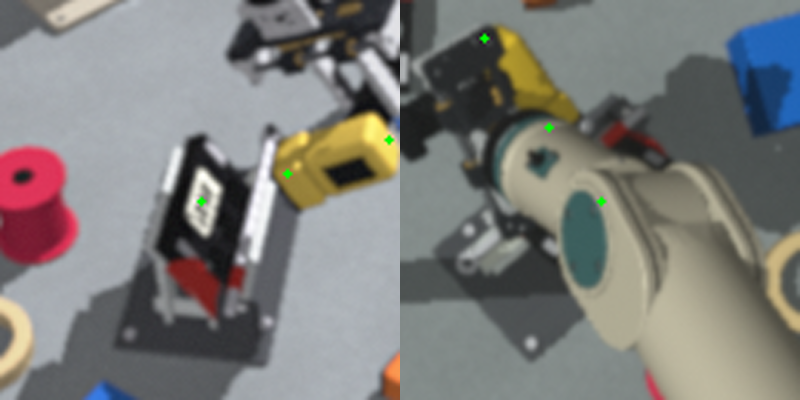

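In the scene view the label marker sits on the label, and the window and rear markers lie along the head's axis, so the aim is good. Holding.

Emit:
step_arm --pt "0 0 0 0 0 0 1" --pt "0 0 0 0 0 0 1" --pt "0 0 0 0 0 0 1" --pt "0 0 0 0 0 0 1" --pt "0 0 0 0 0 0 1" --pt "0 0 0 0 0 0 1" --pt "0 0 0 0 0 0 1" --pt "0 0 0 0 0 0 1" --pt "0 0 0 0 0 0 1" --pt "0 0 0 0 0 0 1"

```text
clock: 19.4
eef_pos: [629.2, -33.6, 206.3]
eef_rot: [1.171, 1.216, -0.38]
ft_force: [-0.2, -0.3, -3.0]
finger_gap: 33.9
```

Emit:
step_arm --pt "0 0 0 0 0 0 1" --pt "0 0 0 0 0 0 1" --pt "0 0 0 0 0 0 1" --pt "0 0 0 0 0 0 1" --pt "0 0 0 0 0 0 1" --pt "0 0 0 0 0 0 1" --pt "0 0 0 0 0 0 1" --pt "0 0 0 0 0 0 1" --pt "0 0 0 0 0 0 1" --pt "0 0 0 0 0 0 1"

```text
clock: 20.65
eef_pos: [629.2, -33.7, 206.3]
eef_rot: [1.171, 1.217, -0.38]
ft_force: [1.2, -0.1, -2.6]
finger_gap: 33.9
```

Emit:
step_arm --pt "0 0 0 0.9 0.8 0.7 1" --pt "0 0 0 2.5 2.2 1.9 1" --pt "0 0 0 4.2 3.7 3.2 1" --pt "0 0 0 6 5.3 4.5 1" --pt "0 0 0 7.5 6.7 5.7 1" --pt "0 0 0 7.5 6.7 6 1" --pt "0 0 0 7.5 6.7 6 1" --pt "0 0 0 7.5 6.7 6 1" --pt "0 0 0 7.5 6.7 6 1" --pt "0 0 0 7.5 6.7 6 1"

```text
clock: 21.9
eef_pos: [704.0, 32.9, 266.0]
eef_rot: [1.171, 1.217, -0.381]
ft_force: [-0.3, 0.7, -2.9]
finger_gap: 34.1
```

```bash
python3 - <<'E'
from h import *
st=robot.read_state(); T0=R.from_rotvec(st['eef_rot']).as_matrix(); print(st['eef_pos'].round(1),st['ft_force'],st['finger_gap'])
# place: same yaw as before, exactly vertical; scanner x level
th=np.radians(-111.6); X=np.array([np.cos(th),np.sin(th),0]); Z=np.array([0,0,1.]); S=np.c_[X,np.cross(Z,X),Z]; T=S@RST.T
# mid where it was: scanner_mid in mat
s=np.array([478,276.6]); mid=s+33*X[:2]+13*S[:2,1]; mc=np.array([496.4,240.5]); print('mid start',mid,mid-mc)
# keep mid at mat centre
g=np.r_[mc-33*X[:2]-13*S[:2,1],32]; 
p=g-T@G; print('place TCP at grip z32',p, delta(T,p,st))
E
```

```text
[704.   32.9 266. ] [-0.30359733  0.74231505 -2.88198813] 34.14395772079183
mid start [477.93898408 241.13175678] [-18.46101592   0.63175678]
place TCP at grip z32 [497.29393716 275.41485167  24.5       ] (array([-0.433,  0.301,  0.45 ]), array([-20.67,  24.26, -24.15]))
```

Emit:
step_arm --pt "-0.06 0.04 0.06 -2.5 3 0 1" --pt "-0.12 0.08 0.12 -5.5 6.4 0 1" --pt "-0.19 0.13 0.2 -8.5 10 0 1" --pt "-0.26 0.18 0.27 -11.5 13.5 -1 1" --pt "-0.33 0.23 0.34 -14.5 17 -4 1" --pt "-0.4 0.275 0.41 -17.5 20.5 -8 1" --pt "-0.433 0.301 0.45 -20 23.5 -12 1" --pt "-0.433 0.301 0.45 -20.7 24.3 -16 1" --pt "-0.433 0.301 0.45 -20.7 24.3 -18 1" --pt "-0.433 0.301 0.45 -20.7 24.3 -18 1"

```text
clock: 23.15
eef_pos: [496.1, 275.9, 84.7]
eef_rot: [0.458, 1.524, -0.46]
ft_force: [0.0, 0.2, -2.5]
finger_gap: 33.9
```

```bash
python3 - <<'E'
from h import *
st=robot.read_state(); T0=R.from_rotvec(st['eef_rot']).as_matrix(); print(st['eef_pos'].round(1),st['ft_force'],st['finger_gap'],T0[:,0])
th=np.radians(-111.6); X=np.array([np.cos(th),np.sin(th),0]); Z=np.array([0,0,1.]); S=np.c_[X,np.cross(Z,X),Z]; T=S@RST.T
print(delta(T,np.array([497.3,275.4,24.5]),st))
E
```

```text
[496.1 275.9  84.7] [ 0.04747666  0.22385105 -2.47680549] 33.876713958573966 [-2.52810662e-03 -5.99306676e-04 -9.99996625e-01]
(array([ 0.001, -0.003, -0.001]), array([ 0.12, -0.05, -6.02]))
```

Emit:
step_arm --pt "0 0 0 0.1 0 -1.5 1" --pt "0 0 0 0.1 0 -3 1" --pt "0 0 0 0.1 0 -4.2 1" --pt "0 0 0 0.1 0 -5 1" --pt "0 0 0 0.1 0 -5.4 1" --pt "0 0 0 0.1 0 -5.6 1" --pt "0 0 0 0.1 0 -5.75 1" --pt "0 0 0 0.1 0 -5.9 1" --pt "0 0 0 0.1 0 -5.95 1" --pt "0 0 0 0.1 0 -5.95 1"

```text
clock: 24.4
eef_pos: [497.2, 275.9, 25.3]
eef_rot: [0.458, 1.524, -0.46]
ft_force: [-0.1, -0.6, -2.9]
finger_gap: 34.2
```

Emit:
step_arm --pt "0 0 0 0 0 -0.03 1" --pt "0 0 0 0 0 -0.06 1" --pt "0 0 0 0 0 -0.09 1" --pt "0 0 0 0 0 -0.12 1" --pt "0 0 0 0 0 -0.15 1" --pt "0 0 0 0 0 -0.15 1" --pt "0 0 0 0 0 -0.15 1" --pt "0 0 0 0 0 -0.15 1" --pt "0 0 0 0 0 -0.15 1" --pt "0 0 0 0 0 -0.15 1"

```text
clock: 25.65
eef_pos: [497.7, 276.5, 24.7]
eef_rot: [0.459, 1.523, -0.459]
ft_force: [-0.2, -0.0, 6.3]
finger_gap: 34.0
```

The scanner is resting on the mat. I'll release it and lift clear.

Emit:
step_arm --pt "0 0 0 0 0 0.05 0.6" --pt "0 0 0 0 0 0.05 0.4" --pt "0 0 0 0 0 0.05 0.2" --pt "0 0 0 0 0 0.05 0" --pt "0 0 0 0 0 0.05 0" --pt "0 0 0 0 0 0.05 0" --pt "0 0 0 0 0 2 0" --pt "0 0 0 0 0 5 0" --pt "0 0 0 0 0 10 0" --pt "0 0 0 0 0 15 0"

```text
clock: 26.9
eef_pos: [497.4, 276.6, 177.4]
eef_rot: [0.459, 1.523, -0.458]
ft_force: [0.9, -0.7, -0.3]
finger_gap: 94.3
```

Emit:
step_arm --pt "0 0 0 -2 4 2 0" --pt "0 0 0 -5 8 5 0" --pt "0 0 0 -8 12 8 0" --pt "0 0 0 -10 16 10 0" --pt "0 0 0 -10 16 10 0" --pt "0 0 0 -10 16 10 0" --pt "0 0 0 -10 16 10 0" --pt "0 0 0 -10 16 10 0" --pt "0 0 0 -10 16 10 0" --pt "0 0 0 -10 16 10 0"

```text
clock: 28.15
eef_pos: [397.6, 436.3, 277.2]
eef_rot: [0.459, 1.523, -0.459]
ft_force: [-0.2, -0.2, 0.5]
finger_gap: 94.5
```

```bash
python3 - <<'E'
from h import *
st=robot.read_state(); print(st['clock'],st['eef_pos'],st['ft_force'],st['finger_gap'])
a,P=shot('top','t10.png'); b,Q=shot('scene','s10.png')
c=a[120:250,140:380]
for p in [W(-23.1,-25,118),W(20,-113,75),[496.4,240.5,4]]: cv2.circle(a,tuple(int(v) for v in proj(P,p)[0]),1,(0,255,0),-1)
A=cv2.resize(c,(640,347),interpolation=cv2.INTER_CUBIC); B=cv2.resize(b[120:250,170:400],(640,250),interpolation=cv2.INTER_CUBIC)
cv2.imwrite('pics/v10.png',np.vstack([A,B]))
hsv=cv2.cvtColor(a,cv2.COLOR_BGR2HSV); m=cv2.inRange(hsv,(20,120,80),(35,255,255)); k=np.zeros_like(m);k[165:215,150:225]=255
cc=max(cv2.findContours(m&k,0,2)[0],key=cv2.contourArea); print(onz(P,cv2.boxPoints(cv2.minAreaRect(cc)),50).mean(0))
E
```

```text
28.15 [397.56646382 436.32732384 277.19050702] [-0.19587893 -0.15101861  0.46276049] 94.53643335353534
[544.35983027 219.87978605  50.        ]
```

View pics/v10.png

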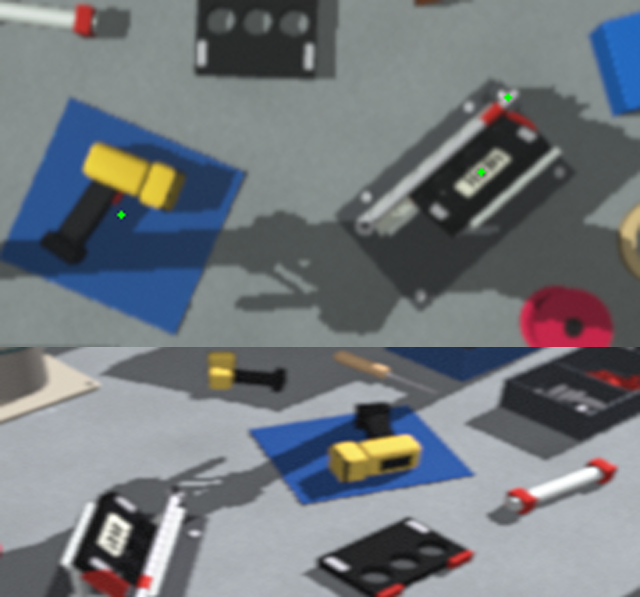

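The scanner lies flat and wholly on the mat, the frame is home, the keeper is shut and the bystanders haven't moved. Handing in.

```bash
python3 -c "
from bench import robot
print(robot.job_done())"
```

```text
the job is handed in; nothing more can be done
None
```

I did all the steps in order and handed the job in at about 28 s on the clock. The hand-in reports no verdict.

- **Frame:** I pushed it along the ledge until it stopped moving under about 11 N. The wrist view then put the label within about 2 mm of where it should be with the frame home.
- **Keeper bar:** I swung it shut. It stood firm under about 20 N, and the next wrist view showed it parallel to the ledge with its end over the catch. I did not measure its angle directly.
- **Scan:** I gripped the scanner by its handle and held it about 100 mm from the label, square to it. The hold lasted about 2.5 s. By my own geometry the beam was within a few mm of the label's middle, but I could not check that independently.
- **Return:** I lowered the scanner onto the mat, with about 9 N when it touched, then released it and moved the arm clear.

The last top and scene views show the scanner flat and wholly on the mat, with its middle near the mat's middle. They also show the frame home and the keeper shut. The bystanders in these cropped views look unmoved; I did not measure them, and the carton was only partly in view. None of the checks failed. The only disagreements were offsets of 2–5 mm between predicted and seen points, mainly on the scanner handle.

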